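# Restock the thread rack

### The job

Restock the thread rack: take the empty cream cores off the pins and put them in the grey tray, and push every spool of thread fully home on the pin of its own colour. With the rack loaded, lower the clear dust cover gently until it is fully closed, never letting it slam, and leave the glue tin, hammer and mallet where they stand.

Things in the scene. Friction and masses are not known exactly. Their poses are not given: they have to be found in the camera images.
- rack: Thread rack, fixed to the bench: a wooden plinth 200 x 220 mm and 20 mm thick with four upright coloured pins. Origin: centre of its underside, on the bench. Its +x axis points to the hinge side of its dust cover (roughly the robot's left, world +y), z up. Rack and pins do not move.
- rack_hinge (a point): A point on the hinge line of the dust cover, 95 mm along rack +x from the rack's centre and 20.5 mm above the bench. The hinge line runs along the rack's y axis.
- cover (a joint): Opening angle of the clear dust cover (a hood open underneath, 0.3 kg), rad: 0 = closed, rims on the plinth; 1.8 = its stop. Starts open at 1.55 to 1.75. Stiff hinge: it stays where left; 2 to 4 N at the lip moves it. Closed it spans 190 mm from the hinge along rack -x, 218 mm along rack y, 70 mm high inside, top face 74 mm over the plinth.
- cover_lip (a point): Middle of the outer (upper when closed) face of the cover's orange lip, 35 x 218 x 8 mm, which carries the top panel on beyond the front wall: closed, 207.5 mm along rack -x from the hinge line and 78 mm above it. Open, the panel is upright, lip on top (0.24 m over the bench), about 70 mm behind the hinge line (rack +x), outer face away from the pins.
- tray: Grey open tray for empties, fixed to the bench, 140 x 140 x 45 mm outside, walls and floor 4 mm. Origin: centre of its underside.
- pin_red (a point): Foot of the red pin, on the plinth's top face (20 mm above the bench). The pin is red, stands straight up, 13 mm in diameter and 58 mm tall, its top 10 mm tapered to 6 mm; a painted red disc 42 mm in diameter marks its foot. Pins stand 100 mm apart along rack y and 75 mm apart along rack x.
- pin_yellow (a point): Foot of the yellow pin, on the plinth's top face (20 mm above the bench). The pin is yellow, stands straight up, 13 mm in diameter and 58 mm tall, its top 10 mm tapered to 6 mm; a painted yellow disc 42 mm in diameter marks its foot. Pins stand 100 mm apart along rack y and 75 mm apart along rack x.
- pin_green (a point): Foot of the green pin, on the plinth's top face (20 mm above the bench). The pin is green, stands straight up, 13 mm in diameter and 58 mm tall, its top 10 mm tapered to 6 mm; a painted green disc 42 mm in diameter marks its foot. Pins stand 100 mm apart along rack y and 75 mm apart along rack x.
- pin_blue (a point): Foot of the blue pin, on the plinth's top face (20 mm above the bench). The pin is blue, stands straight up, 13 mm in diameter and 58 mm tall, its top 10 mm tapered to 6 mm; a painted blue disc 42 mm in diameter marks its foot. Pins stand 100 mm apart along rack y and 75 mm apart along rack x.
- spool_red: Full spool of red thread with red end rims and a black core (may be absent: None): a rigid sleeve 48 mm in diameter and 50 mm tall with a 16 mm straight-through bore, 60 to 110 g. Stands upright on the bench at the start. Origin: centre of its underside, z along the bore. Home on its pin its underside rests on the plinth.
- spool_yellow: Full spool of yellow thread with yellow end rims and a black core (may be absent: None): a rigid sleeve 48 mm in diameter and 50 mm tall with a 16 mm straight-through bore, 60 to 110 g. Stands upright on the bench at the start. Origin: centre of its underside, z along the bore. Home on its pin its underside rests on the plinth.
- spool_green: Full spool of green thread with green end rims and a black core (may be absent: None): a rigid sleeve 48 mm in diameter and 50 mm tall with a 16 mm straight-through bore, 60 to 110 g. Stands upright on the bench at the start. Origin: centre of its underside, z along the bore. Home on its pin its underside rests on the plinth.
- spool_blue: Full spool of blue thread with blue end rims and a black core (may be absent: None): a rigid sleeve 48 mm in diameter and 50 mm tall with a 16 mm straight-through bore, 60 to 110 g. Stands upright on the bench at the start. Origin: centre of its underside, z along the bore. Home on its pin its underside rests on the plinth.
- core_red_mid (a point): Middle of an empty cream-coloured spool core (may be absent: None): a tube 26 mm in diameter, 50 mm tall with a 16 mm bore, 20 g; this point is on its axis 25 mm above its underside. It starts seated on the red pin (its underside on the plinth).
- core_red: The same empty core; origin: centre of the underside of the tube, z along its axis.
- core_yellow_mid (a point): Middle of an empty cream-coloured spool core (may be absent: None): a tube 26 mm in diameter, 50 mm tall with a 16 mm bore, 20 g; this point is on its axis 25 mm above its underside. It starts seated on the yellow pin (its underside on the plinth).
- core_yellow: The same empty core; origin: centre of the underside of the tube, z along its axis.
- core_green_mid (a point): Middle of an empty cream-coloured spool core (may be absent: None): a tube 26 mm in diameter, 50 mm tall with a 16 mm bore, 20 g; this point is on its axis 25 mm above its underside. It starts seated on the green pin (its underside on the plinth).
- core_green: The same empty core; origin: centre of the underside of the tube, z along its axis.
- core_blue_mid (a point): Middle of an empty cream-coloured spool core (may be absent: None): a tube 26 mm in diameter, 50 mm tall with a 16 mm bore, 20 g; this point is on its axis 25 mm above its underside. It starts seated on the blue pin (its underside on the plinth).
- core_blue: The same empty core; origin: centre of the underside of the tube, z along its axis.
- glue_tin: Green glue tin with a cone neck, 85 x 85 x 100 mm, 0.5 kg; bystander. Origin: centre of its underside.
- hammer: Hammer 260 mm long lying on the bench; bystander. Origin: on the bench under the middle of its length.
- mallet: Round wooden mallet standing on its head, 70 mm in diameter, 110 mm tall, 0.4 kg; bystander. Origin: centre of its underside.
Not all that is in view belongs to the job. What is shaped like the core_green but purple or turquoise is not meant.

How it is judged:
On the way, in this order (a step that is already met when the one before it is completed fails the run):
1. every spool is fully home on the pin of its own colour while the cover is still open (more than 1 rad) (horizontal distance between spool_red and pin_red below 0.004 m and z of each of spool_red, spool_yellow, spool_green, spool_blue in the frame of rack below 0.0235 m and angle between each of spool_red, spool_yellow, spool_green, spool_blue's own z axis and vertical below 0.08 rad and horizontal distance between spool_yellow and pin_yellow below 0.004 m and horizontal distance between spool_green and pin_green below 0.004 m and horizontal distance between spool_blue and pin_blue below 0.004 m and value of joint cover above 1 rad), for 0.2 s.
2. the cover is closed (value of joint cover below 0.05 rad), for 0.2 s.
At the end, for the whole second after the job is handed in: Each spool present is on its own colour's pin: axis within 4 mm, underside within 3.5 mm of the plinth, upright within 0.08 rad. Each core present rests in the tray, its middle inside the tray's outline and under 65 mm high. The cover is closed to under 0.05 rad (horizontal distance between spool_red and pin_red below 0.004 m and z of each of spool_red, spool_yellow, spool_green, spool_blue in the frame of rack below 0.0235 m and angle between each of spool_red, spool_yellow, spool_green, spool_blue's own z axis and vertical below 0.08 rad and horizontal distance between spool_yellow and pin_yellow below 0.004 m and horizontal distance between spool_green and pin_green below 0.004 m and horizontal distance between spool_blue and pin_blue below 0.004 m and z of core_red_mid in the frame of tray between 0 and 0.065 m and x of core_red_mid in the frame of tray between -0.07 and 0.07 m and y of core_red_mid in the frame of tray between -0.07 and 0.07 m and linear speed of each of core_red, core_yellow, core_green, core_blue below 0.03 m/s and z of core_yellow_mid in the frame of tray between 0 and 0.065 m and x of core_yellow_mid in the frame of tray between -0.07 and 0.07 m and y of core_yellow_mid in the frame of tray between -0.07 and 0.07 m and z of core_green_mid in the frame of tray between 0 and 0.065 m and x of core_green_mid in the frame of tray between -0.07 and 0.07 m and y of core_green_mid in the frame of tray between -0.07 and 0.07 m and z of core_blue_mid in the frame of tray between 0 and 0.065 m and x of core_blue_mid in the frame of tray between -0.07 and 0.07 m and y of core_blue_mid in the frame of tray between -0.07 and 0.07 m and value of joint cover below 0.05 rad); the robot touches nothing.
It fails at once if the glue tin is moved more than 40 mm (distance of glue_tin from where it was at the start of the episode above 0.04 m).
It fails at once if the hammer is moved more than 40 mm (distance of hammer from where it was at the start of the episode above 0.04 m).
It fails at once if the mallet is moved more than 40 mm (distance of mallet from where it was at the start of the episode above 0.04 m).
It fails at once if the cover slams (still turning shut faster than 2 rad/s below 0.4 rad) (velocity of joint cover below -2 rad/s and value of joint cover below 0.4 rad).
Of spool_red, spool_yellow, spool_green, spool_blue only 3 to 4 are there at a start; the rules pass over those that are not, and their reading is None.
Of core_red, core_yellow, core_green, core_blue only 1 to 2 are there at a start; the rules pass over those that are not, and their reading is None.
At some moment in a run one of spool_red, spool_yellow, spool_green, spool_blue may be knocked a few centimetres aside while the robot is not near it.
It also fails if it takes over 210 s, if anything falls off the work surface, if the arm or the gripper's body presses on something with over 40 N, if the wrist force passes 120 N, or if a joint passes its speed limit or range.

### The arm

A 6-joint arm with a two-finger parallel gripper is mounted at the origin on the work surface. World frame = base frame: x ahead of the robot, y to its left, z up, the work surface at z = 0. Lengths are in m, angles in rad, forces in N, time in s.
With the tool pointing down it reaches from about 0.375 to 0.9 m from the base axis. Payload 3.1 kg.
Tool frame: the origin (TCP) lies midway between the tips of the shut fingers; the grasp point (between the pads) lies 19 mm behind it; z points along the fingers, y is the line along which they close (so a half turn about z gives the same grasp; the last joint's range is limited). The gripper opens to 87 mm and grips with 3 to 60 N. Pads are 19 mm wide; open, the fingers measure 117 mm over their backs; the gripper's body (75 mm by 190 mm) begins 51 mm behind the grasp point.
Start: joints at [-1.377, 0.527, 1.433, -0, 1.181, -0.178], TCP at [0.228, -0.582, 0.223] pointing down, gripper open.
Joint ranges: [-3.08, 3.08], [-0.75, 2.2], [0.22, 2.44], [-1.43, 4.57], [0, 2.65], [-2.85, 2.85]. Speed limits (rad/s): [2.79, 2.79, 3.14, 3.14, 3.14, 3.14].

### API

Orientations are given as a unit quaternion [x, y, z, w].
In Python, from rig import robot gives the robot as it stands.
- The arm moves only by the shell command python3 -m jog 'ROWS' [FORCE]. ROWS is a JSON object of lists of equal length, an entry for each row: "dp": the shift along the tool's x, y, z in mm, a list of three; "delta_rot": the turn, a rotation vector about the tool's x, y, z in rad, a list of three; "gripper": the opening, from -1 (shut) to 1 (fully open). A call has 1 to 12 rows; each row is the pose to reach, as a shift and turn from the pose commanded when the call began, along the tool's axes at that moment; what a row does not reach only later rows make up. A row lasts 1/10 s, in which the tool goes at most 50 mm and 8.59 degrees, less where a joint would pass 70% of its speed; a pose out of reach is approached as far as the arm can. A call with a gripper value outside its range is refused whole. The fingers move at their own pace and stop on an object; FORCE is the grip in N (left out, the last holds). Time passes only in rows, so rows that repeat a pose let the fingers close. It gives the time, the measured TCP pose, the force, the opening and the grip force at its end, in the units of the state.
- robot.get_obs(): the state, without advancing time (a new reading comes with each control period).
- robot.camera(name): name is "side" or "top"; returns the picture (420x560x3 uint8, red, green, blue); there is no depth.
- robot.camera_model(name): a dict with "fx", "fy", "cx", "cy" (pixels), "xyz" and "orientation" of the camera in the world. Camera axes: x right, y down, z forward; pixel columns grow to the right and rows downward; lengths in m; the calibration is good to about 2 mm. A picture is of the moment at which its call begins. camera_model takes no time and is no camera call.
- robot.hand_in(): hands the job in; it is judged then, once.
Trained networks look in the newest picture that a camera, given by its name, has taken for a name from the list of things; names that differ only in an ending like _2 or _b are one class to them, and where a whole thing is asked for, a point or a joint stands for the part that bears it (a point fixed in the world has none). Each returns a list of dicts, best first, with "score" (0 to 1); they miss things now and then, are a little off and sometimes report something else, mostly with a low value. They report only what shows in the picture. A call takes as long as a camera call. They do not tell look-alikes from the thing itself.
- robot.search_frame(name, camera): "rect" ([left, top, right, bottom] in pixels, round what is visible of it).
The state is a dict: "time": time; "q": joint angles; "joint_velocities": joint speeds; "joint_torque": joint torques, N m; "position": TCP position; "tool_rot": TCP orientation; "ft_force": force on the tool from outside, world axes, zero at the start; "moment": the same for the moment, N m; "grip_width": finger opening in m; "grip_force": force on a finger pad.
Only numpy, scipy, OpenCV 4.12 (cv2) and the standard library are available. Lean on these libraries where they do the work, as an engineer would, in place of code of your own. Each camera call takes 0.05 s, during which the arm holds its last target. There are 200 camera calls.

## Working session

There is one attempt and no reset: what is moved stays moved. The work goes in short steps, Python scripts to look and compute and a shell command to move; the robot and the scene stay as the last step left them, time stands still between calls to the robot, and variables do not carry over. Pictures are saved under pics/ and viewed, at most 14 in all, crops included, and the job is handed in when it is done.

```bash
mkdir -p pics; ls; python3 - <<'E'
from rig import robot
import cv2
o=robot.get_obs(); print(o)
for c in("top","side"):
    im=robot.camera(c); cv2.imwrite(f"pics/{c}0.png",im[:,:,::-1]); print(c,robot.camera_model(c))
    for n in ["rack","tray","spool_red","spool_yellow","spool_green","spool_blue","core_red","glue_tin","hammer","mallet","cover_lip","cover"]:
        try: print(n,[(round(d["score"],2),[round(v) for v in d["rect"]]) for d in robot.search_frame(n,c)][:5])
        except Exception as e: print(n,e)
E
```

```text
pics
{'time': 0.0, 'q': array([-1.37649517e+00,  5.28495261e-01,  1.43388380e+00,  1.41459141e-06,
        1.18140253e+00, -1.78501719e-01]), 'joint_velocities': array([-1.00583398e-03,  1.25503925e-03,  7.77197013e-05,  3.02546832e-04,
       -1.62438742e-03, -3.42122542e-05]), 'joint_torque': array([-1.41840574e-03, -4.40051472e+01, -1.76592010e+01,  6.31602807e-02,
        5.82238950e-02, -1.57054860e-04]), 'position': array([ 0.2275262 , -0.58133357,  0.22155965]), 'tool_rot': array([ 9.82676957e-01,  1.85323500e-01, -7.99186996e-06, -1.09443953e-03]), 'ft_force': array([-0.15292104,  0.3095673 ,  0.75296522]), 'moment': array([-0.01354313,  0.01971642, -0.02555202]), 'grip_force': 0.0, 'grip_width': 0.08684989432367886}
top {'fx': 501.8419500761119, 'fy': 501.8419500761119, 'cx': 271.70693876640496, 'cy': 207.57697371402588, 'xyz': array([ 0.52442582, -0.05907955,  1.1887591 ]), 'orientation': array([-0.69729917,  0.71642863, -0.01985936,  0.01046408])}
rack [(0.58, [62, 170, 233, 280])]
tray [(0.86, [361, 218, 438, 292]), (0.74, [195, 239, 211, 250]), (0.57, [65, 168, 231, 281]
[... 736 characters left out ...]
58726,  0.12506805])}
rack [(0.92, [67, 225, 308, 395])]
tray [(0.75, [350, 153, 434, 215]), (0.51, [274, 198, 299, 230])]
spool_red [(0.86, [313, 173, 333, 199]), (0.61, [351, 200, 376, 226])]
spool_yellow [(0.96, [332, 221, 357, 257]), (0.64, [348, 201, 376, 230])]
spool_green [(0.74, [276, 200, 299, 229])]
spool_blue [(0.89, [350, 202, 377, 229]), (0.7, [66, 226, 306, 395])]
core_red [(0.57, [228, 293, 244, 319])]
glue_tin [(0.87, [168, 168, 219, 222]), (0.71, [120, 198, 158, 249]), (0.26, [66, 225, 236, 396])]
hammer [(0.96, [229, 131, 308, 195])]
mallet [(0.58, [120, 199, 159, 247])]
cover_lip [(0.73, [68, 225, 234, 392]), (0.69, [66, 224, 308, 392])]
cover [(0.59, [65, 223, 233, 393])]
```

View pics/top0.png

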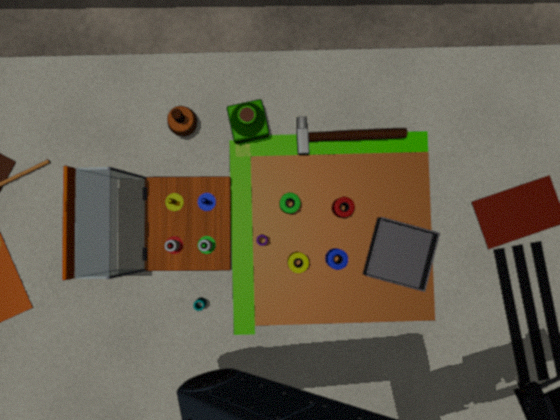

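View pics/side0.png

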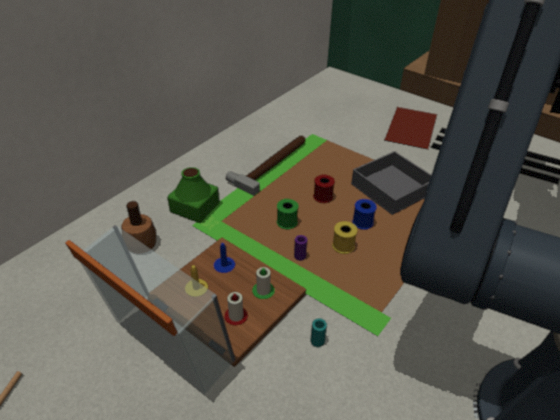

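```bash
python3 - <<'E'
import cv2
a=cv2.imread("pics/top0.png")[160:290,55:245]; cv2.imwrite("pics/c0.png",cv2.resize(a,None,fx=4,fy=4,interpolation=cv2.INTER_CUBIC))
E
```

```text
(no output)
```

View pics/c0.png

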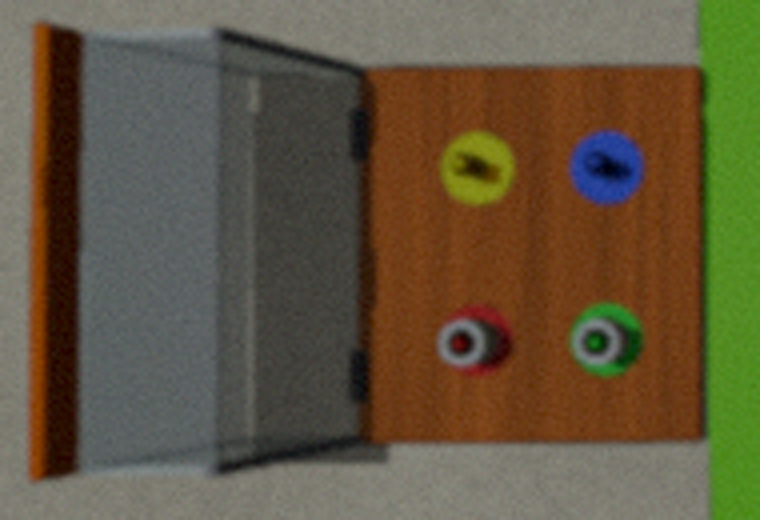

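Top view: empty cores on the red pin (172,245) and green pin (206,245). The yellow (175,201) and blue (207,201) pins are bare. Look-alikes are purple (263,240) and turquoise (200,304), both ignored by colour and because they stand off the pins. Spools: green (290,203), red (343,207), yellow (298,262), blue (337,259). Tray at (401,254).

```bash
cat > h.py <<'E'
from rig import robot
import cv2, numpy as np
from scipy.spatial.transform import Rotation as R
from scipy.optimize import least_squares
def P(X,c):
    m=robot.camera_model(c); X=np.atleast_2d(X)
    p=R.from_quat(m["orientation"]).inv().apply(X-m["xyz"])
    return np.c_[m["fx"]*p[:,0]/p[:,2]+m["cx"],m["fy"]*p[:,1]/p[:,2]+m["cy"]]
def back(uv,z,c):
    m=robot.camera_model(c)
    d=R.from_quat(m["orientation"]).apply([(uv[0]-m["cx"])/m["fx"],(uv[1]-m["cy"])/m["fy"],1])
    return m["xyz"]+d*(z-m["xyz"][2])/d[2]
HUE={"red":[(0,9),(172,180)],"yellow":[(22,35)],"green":[(45,80)],"blue":[(105,130)]}
def mask(im,col,rect,smin=110,vmin=40):
    h=cv2.cvtColor(im,cv2.COLOR_RGB2HSV); M=np.zeros(im.shape[:2],np.uint8)
    for a,b in HUE[col]: M|=cv2.inRange(h,(a,smin,vmin),(b,255,255))
    l,t,r,b=rect; K=np.zeros_like(M); K[t:b,l:r]=M[t:b,l:r]
    n,lab,st,_=cv2.connectedComponentsWithStats(K)
    if n<2: return None
    return (lab==1+np.argmax(st[1:,4])).astype(np.uint8)
def cen(pts):
    h=cv2.convexHull(np.float32(pts)); m=cv2.moments(h); return np.array([m["m10"]/m["m00"],m["m01"]/m["m00"]]),m["m00"]
T=np.linspace(0,2*np.pi,40); C=np.c_[np.cos(T),np.sin(T),0*T]
def locate(im,cam,col,rect,r,z0,z1,**k):
    M=mask(im,col,rect,**k)
    if M is None: return None
    ys,xs=np.nonzero(M); c,a=cen(np.c_[xs,ys])
    mod=lambda p:cen(P(np.r_[C*r+[p[0],p[1],z0],C*r+[p[0],p[1],z1]],cam))
    g=back(c,z1,cam)[:2]
    s=least_squares(lambda p:mod(p)[0]-c,g,diff_step=1e-3)
    return s.x,a/mod(s.x)[1],c
E
python3 - <<'E'
from h import *
for cam,rs in (("top",dict(red=(325,190,360,225),yellow=(280,245,315,280),green=(270,185,308,220),blue=(320,242,355,277))),("side",dict(red=(308,168,338,205),yellow=(328,215,362,260),green=(270,195,303,232),blue=(346,195,381,232)))):
    im=robot.camera(cam)
    for c in rs:
        r=locate(im,cam,c,rs[c],.024,0,.05); print(cam,c,r[0].round(4),r[1].round(2),r[2].round(1))
    if cam=="top":
        for c,q in dict(red=(162,232,190,258),yellow=(162,188,188,214),green=(195,232,220,258),blue=(195,188,220,214)).items():
            r=locate(im,cam,c,q,.021,.02,.0201); print("disc",c,r[0].round(4),r[1].round(2),r[2].round(1))
        for uv,z in [((147,177),.02),((231,177),.02),((231,270),.02),((147,271),.02)]: print("corner",back(uv,z,cam).round(4))
        for uv,z in [((382,218),.045),((438,234),.045),((417,290),.045),((364,273),.045)]: print("tray",back(uv,z,cam).round(4))
        for uv,z in [((65,167),.24),((66,279),.24),((75,168),.24),((75,278),.24)]: print("lip",back(uv,z,cam).round(4))
        # cream core tops
        for n,uv in dict(red=(172,245),green=(205,245)).items(): print("core",n,back(uv,.07,cam).round(4))
        for n,uv in dict(glue=(247,121),mallet=(181,120),turq=(200,303),purp=(263,240)).items(): print(n,back(uv,.05,cam).round(3))
E
```

```text
Traceback (most recent call last):
AttributeError: 'float' object has no attribute 'round'
```

```bash
sed -i 's/return s.x,a\/mod(s.x)\[1\],c/return s.x,np.float64(a\/mod(s.x)[1]),c/' h.py
python3 - <<'E'
from h import *
for cam,rs in (("top",dict(red=(325,190,360,225),yellow=(280,245,315,280),green=(270,185,308,220),blue=(320,242,355,277))),("side",dict(red=(308,168,338,205),yellow=(328,215,362,260),green=(270,195,303,232),blue=(346,195,381,232)))):
    im=robot.camera(cam)
    for c in rs:
        r=locate(im,cam,c,rs[c],.024,0,.05); print(cam,c,r[0].round(4),r[1].round(2),r[2].round(1))
    if cam=="top":
        for c,q in dict(red=(162,232,190,258),yellow=(162,188,188,214),green=(195,232,220,258),blue=(195,188,220,214)).items():
            r=locate(im,cam,c,q,.021,.02,.0201,smin=150 if c=="red" else 110); print("disc",c,r[0].round(4),r[1].round(2),r[2].round(1))
        for uv,z in [((147,177),.02),((231,177),.02),((231,270),.02),((147,271),.02)]: print("corner",back(uv,z,cam).round(4))
        for uv,z in [((382,218),.045),((438,234),.045),((417,290),.045),((364,273),.045)]: print("tray",back(uv,z,cam).round(4))
        for uv,z in [((65,167),.24),((66,279),.24),((75,168),.24),((75,278),.24)]: print("lip",back(uv,z,cam).round(4))
        for n,uv in dict(red=(172,245),green=(205,245)).items(): print("core",n,back(uv,.07,cam).round(4))
        for n,uv in dict(glue=(247,121),mallet=(181,120),turq=(200,303),purp=(263,240)).items(): print(n,back(uv,.05,cam).round(3))
E
```

```text
top red [ 0.5712 -0.2405] 0.92 [343.1 206.9]
top yellow [ 0.4467 -0.1312] 0.93 [297.6 262.2]
top green [ 0.5838 -0.1169] 0.86 [289.7 202.7]
top blue [ 0.4522 -0.2213] 0.83 [336.5 258.6]
disc red [0.4945 0.1522] 0.92 [174.5 244.6]
disc yellow [0.5944 0.1518] 1.0 [173.9 201.6]
disc green [0.4931 0.078 ] 0.8 [206.6 244.3]
disc blue [0.5926 0.0764] 0.91 [206.4 201.5]
corner [0.6534 0.2132 0.02  ]
corner [0.6484 0.0178 0.02  ]
corner [0.4322 0.0229 0.02  ]
corner [0.4354 0.2169 0.02  ]
tray [ 0.5427 -0.3263  0.045 ]
tray [ 0.5027 -0.4533  0.045 ]
tray [ 0.3769 -0.4001  0.045 ]
tray [ 0.4188 -0.2807  0.045 ]
lip [0.6521 0.316  0.24  ]
lip [0.4416 0.3162 0.24  ]
lip [0.6497 0.2973 0.24  ]
lip [0.4429 0.2995 0.24  ]
core red [0.4951 0.1488 0.07  ]
core green [0.4931 0.0758 0.07  ]
glue [ 0.773 -0.024  0.05 ]
mallet [0.779 0.127 0.05 ]
turq [0.363 0.092 0.05 ]
purp [ 0.5   -0.053  0.05 ]
side red [ 0.5865 -0.2614] 0.45 [323.7 181.3]
side yellow [ 0.4486 -0.1302] 0.87 [344.1 236.8]
side green [ 0.5852 -0.115 ] 0.85 [287.  213.4]
side blue [ 0.4536 -0.2206] 0.83 [364.  213.4]
```

```bash
python3 -m jog '{"dp":[[488,-517,0],[488,-517,0],[488,-517,0],[488,-517,0],[488,-517,0],[488,-517,0],[488,-517,0],[488,-517,0],[488,-517,0],[488,-517,0],[488,-517,0],[488,-517,0]],"delta_rot":[[0,0,-1.197],[0,0,-1.197],[0,0,-1.197],[0,0,-1.197],[0,0,-1.197],[0,0,-1.197],[0,0,-1.197],[0,0,-1.197],[0,0,-1.197],[0,0,-1.197],[0,0,-1.197],[0,0,-1.197]],"gripper":[-0.1,-0.1,-0.1,-0.1,-0.1,-0.1,-0.1,-0.1,-0.1,-0.1,-0.1,-0.1]}' 15; python3 - <<'E'
from h import *
o=robot.get_obs(); print(o["position"],R.from_quat(o["tool_rot"]).as_matrix().round(3))
E
```

```text
time: 2.65
position: [0.453, -0.0238, 0.2229]
tool_rot: [0.708, 0.707, 0.0, 0.001]
ft_force: [0.5, -0.4, -0.1]
grip_width: 0.0391
grip_force: 0.0
[ 0.45299173 -0.02379424  0.22293177] [[ 0.001  1.     0.001]
 [ 1.    -0.001 -0.   ]
 [-0.     0.001 -1.   ]]
```

```bash
python3 -m jog '{"dp":[[101,40,40],[101,40,80],[101,40,110],[101,40,110],[101,40,110],[101,40,110]],"delta_rot":[[0,0,0],[0,0,0],[0,0,0],[0,0,0],[0,0,0],[0,0,0]],"gripper":[-0.1,-0.1,-0.1,-0.1,-0.1,-0.1]}'; python3 - <<'E'
from h import *
import cv2
im=np.hstack([cv2.resize(robot.camera(c)[b:b+130,a:a+130],(400,400)) for c,a,b in(("top",140,180),("side",200,220))]); cv2.imwrite("pics/a1.png",im[:,:,::-1])
E
```

```text
time: 3.25
position: [0.493, 0.0745, 0.1134]
tool_rot: [0.708, 0.707, 0.0, 0.001]
ft_force: [0.6, -0.3, 0.6]
grip_width: 0.0392
grip_force: 0.0
```

View pics/a1.png

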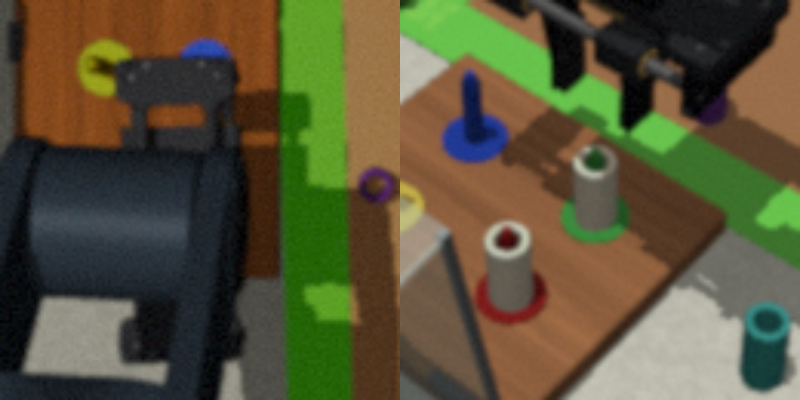

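The crop confirms cream cores on the green pin (595,180 in the crop) and the red pin (510,265). The gripper is above the green one and the turquoise look-alike stands off the rack. Grasping now.

```bash
python3 -m jog '{"dp":[[2,0,40],[2,0,82],[2,0,82],[2,0,82],[2,0,82],[2,0,82],[2,0,82],[2,0,82],[2,0,82]],"delta_rot":[[0,0,0],[0,0,0],[0,0,0],[0,0,0],[0,0,0],[0,0,0],[0,0,0],[0,0,0],[0,0,0]],"gripper":[-0.1,-0.1,-0.1,-0.1,-1,-1,-1,-1,-1]}' 12
python3 -m jog '{"dp":[[0,0,-40],[0,0,-80],[0,0,-110],[0,0,-110],[0,0,-110]],"delta_rot":[[0,0,0],[0,0,0],[0,0,0],[0,0,0],[0,0,0]],"gripper":[-1,-1,-1,-1,-1]}'
```

```text
time: 4.25
position: [0.4941, 0.0771, 0.0329]
tool_rot: [0.707, 0.707, 0.001, 0.002]
ft_force: [0.1, -0.9, 8.7]
grip_width: 0.0261
grip_force: 12.0
time: 4.75
position: [0.4928, 0.0774, 0.1419]
tool_rot: [0.707, 0.707, 0.001, 0.001]
ft_force: [-0.2, 0.7, 0.2]
grip_width: 0.0263
grip_force: 12.0
```

```bash
python3 -m jog '{"dp":[[-468,-41,0],[-468,-41,0],[-468,-41,0],[-468,-41,0],[-468,-41,0],[-468,-41,0],[-468,-41,0],[-468,-41,0],[-468,-41,0],[-468,-41,0],[-468,-41,0],[-468,-41,0]],"delta_rot":[[0,0,0],[0,0,0],[0,0,0],[0,0,0],[0,0,0],[0,0,0],[0,0,0],[0,0,0],[0,0,0],[0,0,0],[0,0,0],[0,0,0]],"gripper":[-1,-1,-1,-1,-1,-1,-1,-1,-1,-1,-1,-1]}'
python3 - <<'E'
from h import *
print(robot.get_obs()["grip_width"]); im=robot.camera("side")[120:320,250:450]; t=robot.camera("top")[180:380,260:460]
cv2.imwrite("pics/a2.png",np.hstack([cv2.resize(i,(400,400)) for i in(im,t)])[:,:,::-1])
E
```

```text
time: 5.95
position: [0.4499, -0.389, 0.1391]
tool_rot: [0.708, 0.706, 0.001, -0.002]
ft_force: [0.1, -0.3, -0.9]
grip_width: 0.0255
grip_force: 12.0
0.025452937103077368
```

View pics/a2.png

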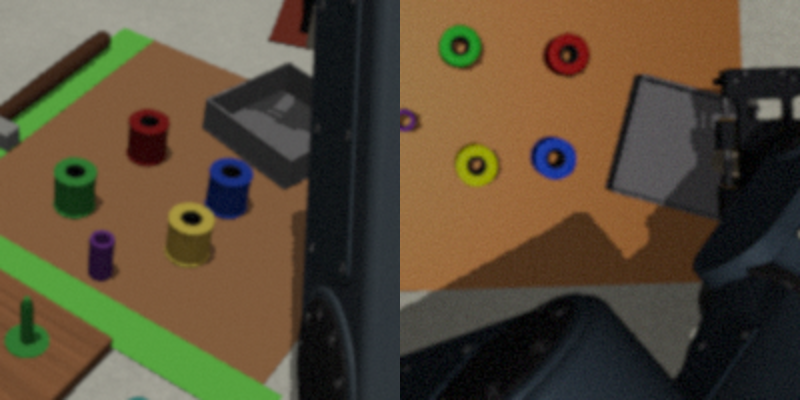

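The green pin is bare, so the core is in the gripper and hidden behind the arm. Next: place it in the tray, then get the red core.

```bash
python3 -m jog '{"dp":[[-2,2,40],[-2,2,80],[-2,2,110],[-2,2,120],[-2,2,120],[-2,2,120],[-2,2,120],[-2,2,120],[-2,2,120]],"delta_rot":[[0,0,0],[0,0,0],[0,0,0],[0,0,0],[0,0,0],[0,0,0],[0,0,0],[0,0,0],[0,0,0]],"gripper":[-1,-1,-1,-1,-1,-1,-0.3,-0.2,-0.1]}'
python3 -m jog '{"dp":[[0,0,-40],[0,0,-80],[0,0,-120],[0,0,-120]],"delta_rot":[[0,0,0],[0,0,0],[0,0,0],[0,0,0]],"gripper":[-0.1,-0.1,-0.1,-0.1]}'
python3 -m jog '{"dp":[[542,43,0],[542,43,0],[542,43,0],[542,43,0],[542,43,0],[542,43,0],[542,43,0],[542,43,0],[542,43,0],[542,43,0],[542,43,0],[542,43,0]],"delta_rot":[[0,0,0],[0,0,0],[0,0,0],[0,0,0],[0,0,0],[0,0,0],[0,0,0],[0,0,0],[0,0,0],[0,0,0],[0,0,0],[0,0,0]],"gripper":[-0.1,-0.1,-0.1,-0.1,-0.1,-0.1,-0.1,-0.1,-0.1,-0.1,-0.1,-0.1]}'
python3 - <<'E'
from h import *
cv2.imwrite("pics/a3.png",cv2.resize(robot.camera("top")[190:310,300:460],(640,480))[:,:,::-1])
E
```

```text
time: 6.95
position: [0.4534, -0.3933, 0.0217]
tool_rot: [0.707, 0.707, -0.0, 0.001]
ft_force: [0.3, 0.1, -0.1]
grip_width: 0.036
grip_force: 0.0
time: 7.35
position: [0.4557, -0.3961, 0.147]
tool_rot: [0.707, 0.707, -0.001, 0.007]
ft_force: [0.6, -0.3, 0.4]
grip_width: 0.0392
grip_force: 0.0
time: 8.55
position: [0.4962, 0.154, 0.1405]
tool_rot: [0.705, 0.709, 0.001, -0.0]
ft_force: [0.3, -0.9, -0.5]
grip_width: 0.0392
grip_force: 0.0
```

View pics/a3.png

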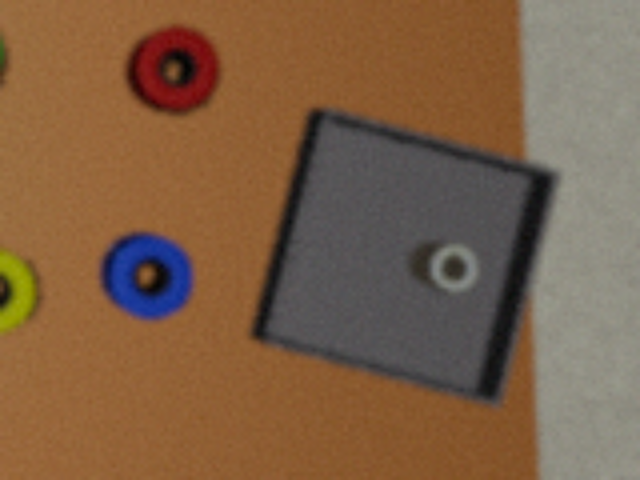

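The core stands in the tray at about (413,257) in the full picture. Red core next.

```bash
python3 -m jog '{"dp":[[-2,-1,40],[-2,-1,80],[-2,-1,107],[-2,-1,107],[-2,-1,107],[-2,-1,107],[-2,-1,107],[-2,-1,107],[-2,-1,107]],"delta_rot":[[0,0,0],[0,0,0],[0,0,0],[0,0,0],[0,0,0],[0,0,0],[0,0,0],[0,0,0],[0,0,0]],"gripper":[-0.1,-0.1,-0.1,-0.1,-0.1,-1,-1,-1,-1]}' 12
python3 -m jog '{"dp":[[0,0,-40],[0,0,-80],[0,0,-110],[0,0,-110],[0,0,-110]],"delta_rot":[[0,0,0],[0,0,0],[0,0,0],[0,0,0],[0,0,0]],"gripper":[-1,-1,-1,-1,-1]}'
python3 -m jog '{"dp":[[-490,-24,0],[-490,-24,0],[-490,-24,0],[-490,-24,0],[-490,-24,0],[-490,-24,0],[-490,-24,0],[-490,-24,0],[-490,-24,0],[-490,-24,0],[-490,-24,0],[-490,-24,0]],"delta_rot":[[0,0,0],[0,0,0],[0,0,0],[0,0,0],[0,0,0],[0,0,0],[0,0,0],[0,0,0],[0,0,0],[0,0,0],[0,0,0],[0,0,0]],"gripper":[-1,-1,-1,-1,-1,-1,-1,-1,-1,-1,-1,-1]}'
```

```text
time: 9.5
position: [0.4963, 0.1472, 0.035]
tool_rot: [0.707, 0.707, 0.001, 0.001]
ft_force: [0.4, -1.2, 5.4]
grip_width: 0.0251
grip_force: 11.9
time: 10.0
position: [0.4957, 0.1474, 0.1445]
tool_rot: [0.707, 0.707, 0.001, 0.001]
ft_force: [-0.2, -0.1, -0.1]
grip_width: 0.0249
grip_force: 11.9
time: 11.2
position: [0.4697, -0.3425, 0.1416]
tool_rot: [0.708, 0.706, 0.0, -0.002]
ft_force: [0.7, 0.9, -0.0]
grip_width: 0.025
grip_force: 11.9
```

```bash
python3 -m jog '{"dp":[[1,0,40],[1,0,80],[1,0,110],[1,0,122],[1,0,122],[1,0,122],[1,0,122],[1,0,122],[1,0,122]],"delta_rot":[[0,0,0],[0,0,0],[0,0,0],[0,0,0],[0,0,0],[0,0,0],[0,0,0],[0,0,0],[0,0,0]],"gripper":[-1,-1,-1,-1,-1,-1,-0.4,-0.3,-0.2]}'
python3 -m jog '{"dp":[[0,0,-40],[0,0,-80],[0,0,-120],[0,0,-120]],"delta_rot":[[0,0,0],[0,0,0],[0,0,0],[0,0,0]],"gripper":[-0.2,-0.2,-0.2,-0.2]}'
cat > rack.py <<'E'
from h import *
L=dict(red=(-.0375,.05),yellow=(-.0375,-.05),green=(.0375,.05),blue=(.0375,-.05))
im=robot.camera("top"); side=robot.camera("side")
cs=["red","yellow","green","blue"]; pts=[]
for c,q in dict(red=(160,232,190,258),yellow=(162,188,188,214),green=(195,232,220,258),blue=(195,188,220,214)).items():
    r=locate(im,"top",c,q,.021,.02,.0201,smin=150 if c=="red" else 110); pts.append(r[0]); print("disc",c,r[0].round(4),r[1].round(2))
pts=np.array(pts)
# rack frame: hinge side (+x) red,yellow ; y: red - yellow
loc=np.array([[.0375,.05],[.0375,-.05],[-.0375,.05],[-.0375,-.05]])
f=lambda p:(p[:2]+loc@np.array([[np.cos(p[2]),np.sin(p[2])],[-np.sin(p[2]),np.cos(p[2])]])-pts).ravel()
s=least_squares(f,[.54,.115,1.57]); print("rack",s.x.round(4),"resid mm",(s.fun*1e3).round(1)); print(dict(zip(cs,(pts+s.fun.reshape(4,2)).round(4).tolist())))
for c,q in dict(red=(320,185,365,230),yellow=(275,240,318,285),green=(265,180,312,225),blue=(315,237,359,282)).items():
    r=locate(im,"top",c,q,.024,0,.05)
    print("spool",c,None if r is None else (r[0].round(4),r[1].round(2)))
for n in [f"spool_{c}" for c in cs]: print(n,[(round(d["score"],2),[round(v) for v in d["rect"]]) for d in robot.search_frame(n,"top")][:3])
E
python3 rack.py
```

```text
time: 12.1
position: [0.4715, -0.3421, 0.0226]
tool_rot: [0.707, 0.707, -0.0, 0.001]
ft_force: [-0.0, -0.6, -0.4]
grip_width: 0.0323
grip_force: 0.0
time: 12.5
position: [0.474, -0.3448, 0.1477]
tool_rot: [0.707, 0.707, -0.0, 0.006]
ft_force: [0.3, -0.8, 0.5]
grip_width: 0.0348
grip_force: 0.0
disc red [0.4941 0.1536] 1.03
disc yellow [0.5941 0.1517] 1.01
disc green [0.4928 0.0786] 0.89
disc blue [0.5926 0.0767] 0.89
rack [0.5434 0.1151 1.5523] resid mm [ 0.  -0.  -0.   0.  -0.1  0.   0.1 -0. ]
{'red': [0.4941, 0.1536], 'yellow': [0.5941, 0.1517], 'green': [0.4927, 0.0786], 'blue': [0.5927, 0.0767]}
spool red (array([ 0.5712, -0.2404]), np.float64(0.92))
spool yellow (array([ 0.4467, -0.1312]), np.float64(0.93))
spool green (array([ 0.5838, -0.1168]), np.float64(0.86))
spool blue (array([ 0.4521, -0.2213]), np.float64(0.82))
spool_red [(0.8, [332, 197, 355, 219])]
spool_yellow [(0.82, [288, 254, 309, 274])]
spool_green [(0.59, [280, 192, 300, 217])]
spool_blue [(0.9, [325, 249, 346, 271]), (0.7, [331, 197, 355, 220])]
```

```bash
python3 -m jog '{"dp":[[121,-19,0],[121,-19,0],[121,-19,0],[121,-19,0],[121,-19,0],[121,-19,0]],"delta_rot":[[0,0,0],[0,0,0],[0,0,0],[0,0,0],[0,0,0],[0,0,0]],"gripper":[0.6,0.6,0.6,0.6,0.6,0.6]}'
```

```text
time: 13.4
position: [0.4529, -0.2222, 0.1413]
tool_rot: [0.708, 0.707, -0.0, 0.001]
ft_force: [-0.6, -0.8, 0.2]
grip_width: 0.0681
grip_force: 0.0
```

```bash
python3 -m jog '{"dp":[[1,0,40],[1,0,80],[1,0,125],[1,0,125],[1,0,125],[1,0,125],[1,0,125],[1,0,125],[1,0,125],[1,0,125]],"delta_rot":[[0,0,0],[0,0,0],[0,0,0],[0,0,0],[0,0,0],[0,0,0],[0,0,0],[0,0,0],[0,0,0],[0,0,0]],"gripper":[0.6,0.6,0.6,0.6,0.6,-1,-1,-1,-1,-1]}' 25
python3 -m jog '{"dp":[[0,0,-40],[0,0,-80],[0,0,-120],[0,0,-120],[0,0,-120]],"delta_rot":[[0,0,0],[0,0,0],[0,0,0],[0,0,0],[0,0,0]],"gripper":[-1,-1,-1,-1,-1]}'
python3 -m jog '{"dp":[[298,140,0],[298,140,0],[298,140,0],[298,140,0],[298,140,0],[298,140,0],[298,140,0],[298,140,0],[298,140,0],[298,140,0],[298,140,0],[298,140,0]],"delta_rot":[[0,0,0],[0,0,0],[0,0,0],[0,0,0],[0,0,0],[0,0,0],[0,0,0],[0,0,0],[0,0,0],[0,0,0],[0,0,0],[0,0,0]],"gripper":[-1,-1,-1,-1,-1,-1,-1,-1,-1,-1,-1,-1]}'
```

```text
time: 14.4
position: [0.4531, -0.2204, 0.0186]
tool_rot: [0.707, 0.707, 0.0, 0.002]
ft_force: [-0.7, 0.1, 8.9]
grip_width: 0.048
grip_force: 25.0
time: 14.9
position: [0.4525, -0.2198, 0.1379]
tool_rot: [0.707, 0.707, 0.0, 0.002]
ft_force: [-0.3, 0.6, -1.0]
grip_width: 0.0479
grip_force: 25.0
time: 16.1
position: [0.592, 0.0769, 0.1364]
tool_rot: [0.708, 0.706, -0.0, -0.0]
ft_force: [0.3, 0.6, -0.3]
grip_width: 0.0478
grip_force: 25.0
```

```bash
python3 -m jog '{"dp":[[0,0,30],[0,0,36],[0,0,41],[0,0,46],[0,0,51],[0,0,54],[0,0,54]],"delta_rot":[[0,0,0],[0,0,0],[0,0,0],[0,0,0],[0,0,0],[0,0,0],[0,0,0]],"gripper":[-1,-1,-1,-1,-1,-1,-1]}'
```

```text
time: 16.8
position: [0.5923, 0.0782, 0.0824]
tool_rot: [0.707, 0.707, -0.0, -0.0]
ft_force: [0.0, 0.2, -1.7]
grip_width: 0.0477
grip_force: 25.0
```

```bash
python3 -m jog '{"dp":[[-1,0,10],[-1,0,20],[-1,0,30],[-1,0,38],[-1,0,42],[-1,0,45],[-1,0,47],[-1,0,47],[-1,0,47]],"delta_rot":[[0,0,0],[0,0,0],[0,0,0],[0,0,0],[0,0,0],[0,0,0],[0,0,0],[0,0,0],[0,0,0]],"gripper":[-1,-1,-1,-1,-1,-1,-1,-1,-1]}'
```

```text
time: 17.7
position: [0.5917, 0.0773, 0.0384]
tool_rot: [0.707, 0.707, -0.0, -0.0]
ft_force: [-6.4, 0.4, 18.6]
grip_width: 0.048
grip_force: 25.0
```

```bash
python3 -m jog '{"dp":[[0,0,0],[0,0,0],[0,0,0],[0,0,-40],[0,0,-80],[0,0,-105],[0,0,-105]],"delta_rot":[[0,0,0],[0,0,0],[0,0,0],[0,0,0],[0,0,0],[0,0,0],[0,0,0]],"gripper":[0.3,0.3,0.3,0.4,0.4,0.4,0.4]}'
python3 -m jog '{"dp":[[-208,-144,0],[-208,-144,0],[-208,-144,0],[-208,-144,0],[-208,-144,0],[-208,-144,0],[-208,-144,0],[-208,-144,0],[-208,-144,0]],"delta_rot":[[0,0,0],[0,0,0],[0,0,0],[0,0,0],[0,0,0],[0,0,0],[0,0,0],[0,0,0],[0,0,0]],"gripper":[0.6,0.6,0.6,0.6,0.6,0.6,0.6,0.6,0.6]}'
cat > sp.py <<'E'
from h import *
import sys
im=robot.camera("top"); print(robot.get_obs()["position"].round(4))
for c in sys.argv[1:]:
    for d in robot.search_frame("spool_"+c,"top")[:3]:
        l,t,r,b=[round(v) for v in d["rect"]]; q=(l-8,t-8,r+8,b+8)
        for z in (0,.02):
            x=locate(im,"top",c,q,.024,z,z+.05); print(c,z,round(d["score"],2),(l,t,r,b),None if x is None else (x[0].round(4),x[1].round(2)))
E
python3 sp.py blue
```

```text
time: 18.4
position: [0.5955, 0.0771, 0.1442]
tool_rot: [0.707, 0.707, 0.003, 0.003]
ft_force: [0.3, 1.2, -0.3]
grip_width: 0.061
grip_force: 0.0
time: 19.3
position: [0.4489, -0.1294, 0.1402]
tool_rot: [0.707, 0.708, 0.0, -0.0]
ft_force: [0.2, 0.3, -0.1]
grip_width: 0.0696
grip_force: 0.0
[ 0.4489 -0.1294  0.1403]
blue 0 0.85 (194, 192, 212, 213) (array([0.5931, 0.0796]), np.float64(0.88))
blue 0.02 0.85 (194, 192, 212, 213) (array([0.5919, 0.0772]), np.float64(0.85))
blue 0 0.7 (63, 166, 143, 281) None
blue 0.02 0.7 (63, 166, 143, 281) None
```

```bash
python3 -m jog '{"dp":[[-2,-1,40],[-2,-1,80],[-2,-1,124],[-2,-1,124],[-2,-1,124],[-2,-1,124],[-2,-1,124],[-2,-1,124],[-2,-1,124],[-2,-1,124]],"delta_rot":[[0,0,0],[0,0,0],[0,0,0],[0,0,0],[0,0,0],[0,0,0],[0,0,0],[0,0,0],[0,0,0],[0,0,0]],"gripper":[0.6,0.6,0.6,0.6,0.6,-1,-1,-1,-1,-1]}' 25
python3 -m jog '{"dp":[[0,0,-40],[0,0,-80],[0,0,-120],[0,0,-120],[0,0,-120]],"delta_rot":[[0,0,0],[0,0,0],[0,0,0],[0,0,0],[0,0,0]],"gripper":[-1,-1,-1,-1,-1]}'
python3 -m jog '{"dp":[[282,147,0],[282,147,0],[282,147,0],[282,147,0],[282,147,0],[282,147,0],[282,147,0],[282,147,0],[282,147,0],[282,147,0],[282,147,0],[282,147,0]],"delta_rot":[[0,0,0],[0,0,0],[0,0,0],[0,0,0],[0,0,0],[0,0,0],[0,0,0],[0,0,0],[0,0,0],[0,0,0],[0,0,0],[0,0,0]],"gripper":[-1,-1,-1,-1,-1,-1,-1,-1,-1,-1,-1,-1]}'
```

```text
time: 20.4
position: [0.4481, -0.1332, 0.0183]
tool_rot: [0.707, 0.707, 0.0, 0.002]
ft_force: [-0.3, 0.9, 11.0]
grip_width: 0.0463
grip_force: 25.0
time: 20.9
position: [0.4476, -0.1329, 0.1378]
tool_rot: [0.707, 0.707, 0.0, 0.002]
ft_force: [0.5, -0.0, -1.4]
grip_width: 0.0468
grip_force: 25.0
time: 22.1
position: [0.5941, 0.148, 0.1365]
tool_rot: [0.708, 0.706, -0.0, -0.0]
ft_force: [0.1, -0.6, -1.1]
grip_width: 0.0467
grip_force: 25.0
```

```bash
python3 -m jog '{"dp":[[2,-1,0],[2,-1,30],[2,-1,36],[2,-1,41],[2,-1,46],[2,-1,51],[2,-1,54],[2,-1,54]],"delta_rot":[[0,0,0],[0,0,0],[0,0,0],[0,0,0],[0,0,0],[0,0,0],[0,0,0],[0,0,0]],"gripper":[-1,-1,-1,-1,-1,-1,-1,-1]}'
```

```text
time: 22.9
position: [0.5937, 0.151, 0.0825]
tool_rot: [0.707, 0.707, 0.0, 0.0]
ft_force: [0.6, -1.1, -2.2]
grip_width: 0.0466
grip_force: 25.0
```

```bash
python3 -m jog '{"dp":[[-1,0,10],[-1,0,20],[-1,0,30],[-1,0,38],[-1,0,42],[-1,0,45],[-1,0,47],[-1,0,47],[-1,0,47]],"delta_rot":[[0,0,0],[0,0,0],[0,0,0],[0,0,0],[0,0,0],[0,0,0],[0,0,0],[0,0,0],[0,0,0]],"gripper":[-1,-1,-1,-1,-1,-1,-1,-1,-1]}'
```

```text
time: 23.8
position: [0.593, 0.1502, 0.0383]
tool_rot: [0.707, 0.707, -0.0, -0.0]
ft_force: [-4.8, -0.8, 15.8]
grip_width: 0.0462
grip_force: 25.0
```

```bash
python3 -m jog '{"dp":[[0,0,0],[0,0,0],[0,0,0],[0,0,-40],[0,0,-80],[0,0,-105],[0,0,-105]],"delta_rot":[[0,0,0],[0,0,0],[0,0,0],[0,0,0],[0,0,0],[0,0,0],[0,0,0]],"gripper":[0.3,0.3,0.3,0.4,0.4,0.4,0.4]}'
python3 -m jog '{"dp":[[-266,-9,0],[-266,-9,0],[-266,-9,0],[-266,-9,0],[-266,-9,0],[-266,-9,0],[-266,-9,0],[-266,-9,0],[-266,-9,0],[-266,-9,0]],"delta_rot":[[0,0,0],[0,0,0],[0,0,0],[0,0,0],[0,0,0],[0,0,0],[0,0,0],[0,0,0],[0,0,0],[0,0,0]],"gripper":[0.6,0.6,0.6,0.6,0.6,0.6,0.6,0.6,0.6,0.6]}'
python3 sp.py blue yellow red
```

```text
time: 24.5
position: [0.5965, 0.1505, 0.1444]
tool_rot: [0.707, 0.707, 0.003, 0.003]
ft_force: [0.5, 0.4, -0.3]
grip_width: 0.0606
grip_force: 0.0
time: 25.5
position: [0.584, -0.1138, 0.1403]
tool_rot: [0.707, 0.708, -0.0, -0.0]
ft_force: [-0.5, 0.3, 0.4]
grip_width: 0.07
grip_force: 0.0
[ 0.5842 -0.114   0.1405]
yellow 0 0.82 (160, 193, 187, 214) (array([0.5946, 0.1571]), np.float64(0.94))
yellow 0.02 0.82 (160, 193, 187, 214) (array([0.5934, 0.1533]), np.float64(0.91))
red 0 0.61 (339, 197, 356, 220) (array([ 0.5696, -0.2484]), np.float64(0.57))
red 0.02 0.61 (339, 197, 356, 220) (array([ 0.5688, -0.2451]), np.float64(0.55))
```

```bash
python3 - <<'E'
from h import *
im=robot.camera("side"); cv2.imwrite("pics/a5.png",im[100:400,60:460][:,:,::-1])
for c,q in dict(green=(262,185,312,240),red=(300,160,345,210)).items():
    r=locate(im,"side",c,q,.024,0,.05); print(c,r and (r[0].round(4),r[1].round(2)))
E
```

```text
green (array([ 0.5855, -0.1149]), np.float64(0.84))
red (array([ 0.5723, -0.2386]), np.float64(0.93))
```

View pics/a5.png

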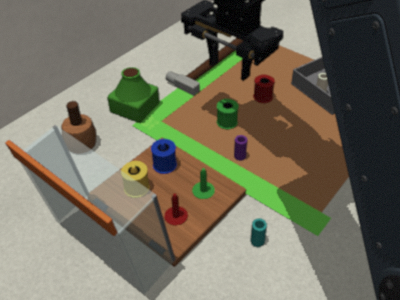

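Blue and yellow are home, and green and red are unmoved. Grasping green.

```bash
python3 -m jog '{"dp":[[-1,0,40],[-1,0,80],[-1,0,124],[-1,0,124],[-1,0,124],[-1,0,124],[-1,0,124],[-1,0,124],[-1,0,124],[-1,0,124]],"delta_rot":[[0,0,0],[0,0,0],[0,0,0],[0,0,0],[0,0,0],[0,0,0],[0,0,0],[0,0,0],[0,0,0],[0,0,0]],"gripper":[0.6,0.6,0.6,0.6,0.6,-1,-1,-1,-1,-1]}' 25
python3 -m jog '{"dp":[[0,0,-40],[0,0,-80],[0,0,-120],[0,0,-120],[0,0,-120]],"delta_rot":[[0,0,0],[0,0,0],[0,0,0],[0,0,0],[0,0,0]],"gripper":[-1,-1,-1,-1,-1]}'
python3 -m jog '{"dp":[[194,-92,0],[194,-92,0],[194,-92,0],[194,-92,0],[194,-92,0],[194,-92,0],[194,-92,0],[194,-92,0],[194,-92,0],[194,-92,0]],"delta_rot":[[0,0,0],[0,0,0],[0,0,0],[0,0,0],[0,0,0],[0,0,0],[0,0,0],[0,0,0],[0,0,0],[0,0,0]],"gripper":[-1,-1,-1,-1,-1,-1,-1,-1,-1,-1]}'
```

```text
time: 26.75
position: [0.5852, -0.1172, 0.0186]
tool_rot: [0.707, 0.707, 0.001, 0.001]
ft_force: [-0.8, 1.3, 8.0]
grip_width: 0.0479
grip_force: 25.0
time: 27.25
position: [0.5846, -0.1169, 0.1379]
tool_rot: [0.707, 0.707, 0.001, 0.001]
ft_force: [-0.1, -0.3, -1.3]
grip_width: 0.0483
grip_force: 25.0
time: 28.25
position: [0.4931, 0.0761, 0.1365]
tool_rot: [0.708, 0.706, 0.0, 0.0]
ft_force: [-0.6, -0.1, -0.7]
grip_width: 0.0478
grip_force: 25.0
```

```bash
python3 -m jog '{"dp":[[1,-1,0],[1,-1,30],[1,-1,36],[1,-1,41],[1,-1,46],[1,-1,51],[1,-1,54],[1,-1,54]],"delta_rot":[[0,0,0],[0,0,0],[0,0,0],[0,0,0],[0,0,0],[0,0,0],[0,0,0],[0,0,0]],"gripper":[-1,-1,-1,-1,-1,-1,-1,-1]}'
```

```text
time: 29.05
position: [0.4916, 0.0783, 0.0825]
tool_rot: [0.707, 0.707, 0.0, 0.0]
ft_force: [1.0, 0.0, -0.0]
grip_width: 0.0479
grip_force: 25.0
```

```bash
python3 -m jog '{"dp":[[0,0,10],[0,0,20],[0,0,30],[0,0,38],[0,0,42],[0,0,45],[0,0,47],[0,0,47],[0,0,47]],"delta_rot":[[0,0,0],[0,0,0],[0,0,0],[0,0,0],[0,0,0],[0,0,0],[0,0,0],[0,0,0],[0,0,0]],"gripper":[-1,-1,-1,-1,-1,-1,-1,-1,-1]}'
python3 -m jog '{"dp":[[0,0,0],[0,0,0],[0,0,0],[0,0,-40],[0,0,-80],[0,0,-105],[0,0,-105]],"delta_rot":[[0,0,0],[0,0,0],[0,0,0],[0,0,0],[0,0,0],[0,0,0],[0,0,0]],"gripper":[0.3,0.3,0.3,0.4,0.4,0.4,0.4]}'
python3 -m jog '{"dp":[[-318,79,0],[-318,79,0],[-318,79,0],[-318,79,0],[-318,79,0],[-318,79,0],[-318,79,0],[-318,79,0],[-318,79,0],[-318,79,0]],"delta_rot":[[0,0,0],[0,0,0],[0,0,0],[0,0,0],[0,0,0],[0,0,0],[0,0,0],[0,0,0],[0,0,0],[0,0,0]],"gripper":[0.6,0.6,0.6,0.6,0.6,0.6,0.6,0.6,0.6,0.6]}'
python3 sp.py blue yellow green; python3 - <<'E'
from h import *
im=robot.camera("side")
r=locate(im,"side","red",(300,155,350,215),.024,0,.05); print(r and (r[0].round(4),r[1].round(2)))
E
```

```text
time: 29.95
position: [0.4916, 0.0782, 0.0381]
tool_rot: [0.707, 0.707, 0.0, 0.001]
ft_force: [-3.2, -1.4, 21.9]
grip_width: 0.0478
grip_force: 25.0
time: 30.65
position: [0.4936, 0.0783, 0.1433]
tool_rot: [0.707, 0.707, 0.002, 0.002]
ft_force: [-0.1, -0.6, -0.1]
grip_width: 0.0607
grip_force: 0.0
time: 31.65
position: [0.5688, -0.2379, 0.1392]
tool_rot: [0.707, 0.707, -0.0, -0.002]
ft_force: [-0.0, 0.7, 0.3]
grip_width: 0.0695
grip_force: 0.0
[ 0.5691 -0.2378  0.1396]
blue 0 0.71 (194, 191, 212, 212) (array([0.5934, 0.081 ]), np.float64(0.9))
blue 0.02 0.71 (194, 191, 212, 212) (array([0.5922, 0.0786]), np.float64(0.87))
blue 0 0.16 (61, 167, 234, 283) (array([0.5934, 0.081 ]), np.float64(0.9))
blue 0.02 0.16 (61, 167, 234, 283) (array([0.5922, 0.0786]), np.float64(0.87))
yellow 0 0.79 (160, 193, 184, 217) (array([0.5947, 0.1578]), np.float64(0.9))
yellow 0.02 0.79 (160, 193, 184, 217) (array([0.5935, 0.1541]), np.float64(0.87))
green 0 0.67 (193, 232, 218, 261) (array([0.4904, 0.0819]), np.float64(0.88))
green 0.02 0.67 (193, 232, 218, 261) (array([0.491 , 0.0795]), np.float64(0.85))
(array([ 0.5727, -0.2388]), np.float64(0.92))
```

```bash
python3 -m jog '{"dp":[[-1,2,40],[-1,2,80],[-1,2,123],[-1,2,123],[-1,2,123],[-1,2,123],[-1,2,123],[-1,2,123],[-1,2,123],[-1,2,123]],"delta_rot":[[0,0,0],[0,0,0],[0,0,0],[0,0,0],[0,0,0],[0,0,0],[0,0,0],[0,0,0],[0,0,0],[0,0,0]],"gripper":[0.6,0.6,0.6,0.6,0.6,-1,-1,-1,-1,-1]}' 25
python3 -m jog '{"dp":[[0,0,-40],[0,0,-80],[0,0,-120],[0,0,-120],[0,0,-120]],"delta_rot":[[0,0,0],[0,0,0],[0,0,0],[0,0,0],[0,0,0]],"gripper":[-1,-1,-1,-1,-1]}'
python3 -m jog '{"dp":[[392,-78,0],[392,-78,0],[392,-78,0],[392,-78,0],[392,-78,0],[392,-78,0],[392,-78,0],[392,-78,0],[392,-78,0],[392,-78,0],[392,-78,0],[392,-78,0]],"delta_rot":[[0,0,0],[0,0,0],[0,0,0],[0,0,0],[0,0,0],[0,0,0],[0,0,0],[0,0,0],[0,0,0],[0,0,0],[0,0,0],[0,0,0]],"gripper":[-1,-1,-1,-1,-1,-1,-1,-1,-1,-1,-1,-1]}'
```

```text
time: 32.9
position: [0.5728, -0.2413, 0.0194]
tool_rot: [0.707, 0.707, 0.0, 0.001]
ft_force: [0.0, 0.6, 5.9]
grip_width: 0.0469
grip_force: 24.9
time: 33.4
position: [0.5725, -0.2411, 0.1389]
tool_rot: [0.707, 0.707, 0.0, 0.001]
ft_force: [-0.6, 0.5, -1.1]
grip_width: 0.0464
grip_force: 24.9
time: 34.6
position: [0.4948, 0.1497, 0.1371]
tool_rot: [0.708, 0.706, -0.0, -0.0]
ft_force: [-0.0, 0.1, -0.0]
grip_width: 0.0467
grip_force: 24.9
```

```bash
python3 -m jog '{"dp":[[2,-1,0],[2,-1,30],[2,-1,36],[2,-1,41],[2,-1,46],[2,-1,51],[2,-1,54],[2,-1,54]],"delta_rot":[[0,0,0],[0,0,0],[0,0,0],[0,0,0],[0,0,0],[0,0,0],[0,0,0],[0,0,0]],"gripper":[-1,-1,-1,-1,-1,-1,-1,-1]}'
```

```text
time: 35.4
position: [0.4934, 0.1533, 0.0834]
tool_rot: [0.707, 0.707, -0.0, -0.0]
ft_force: [0.2, -0.8, -0.0]
grip_width: 0.0467
grip_force: 24.9
```

```bash
python3 -m jog '{"dp":[[0,0,10],[0,0,20],[0,0,30],[0,0,38],[0,0,42],[0,0,45],[0,0,48],[0,0,48],[0,0,48]],"delta_rot":[[0,0,0],[0,0,0],[0,0,0],[0,0,0],[0,0,0],[0,0,0],[0,0,0],[0,0,0],[0,0,0]],"gripper":[-1,-1,-1,-1,-1,-1,-1,-1,-1]}'
python3 -m jog '{"dp":[[0,0,0],[0,0,0],[0,0,0],[0,0,-40],[0,0,-80],[0,0,-130],[0,0,-180],[0,0,-230],[0,0,-270],[0,0,-270]],"delta_rot":[[0,0,0],[0,0,0],[0,0,0],[0,0,0],[0,0,0],[0,0,0],[0,0,0],[0,0,0],[0,0,0],[0,0,0]],"gripper":[0.3,0.3,0.3,0.4,0.4,0.4,0.4,-1,-1,-1]}'
python3 -m jog '{"dp":[[-250,50,0],[-250,50,0],[-250,50,0],[-250,50,0],[-250,50,0],[-250,50,0],[-250,50,0]],"delta_rot":[[0,0,0],[0,0,0],[0,0,0],[0,0,0],[0,0,0],[0,0,0],[0,0,0]],"gripper":[-1,-1,-1,-1,-1,-1,-1]}'
python3 sp.py blue yellow green red; python3 - <<'E'
from h import *
a=robot.camera("side")[200:400,40:340]; b=robot.camera("top")[150:350,40:340]
cv2.imwrite("pics/a6.png",cv2.resize(np.vstack([a,b]),(450,600))[:,:,::-1])
E
```

```text
time: 36.3
position: [0.4932, 0.1532, 0.038]
tool_rot: [0.707, 0.707, 0.0, 0.0]
ft_force: [-3.5, -1.0, 19.4]
grip_width: 0.0468
grip_force: 25.0
time: 37.3
position: [0.4971, 0.1538, 0.3115]
tool_rot: [0.707, 0.707, 0.005, 0.004]
ft_force: [0.6, 0.8, 1.3]
grip_width: 0.0444
grip_force: 0.0
time: 38.0
position: [0.5427, -0.098, 0.3038]
tool_rot: [0.709, 0.706, -0.0, -0.002]
ft_force: [-0.6, -0.5, 0.1]
grip_width: 0.001
grip_force: 0.0
[ 0.5424 -0.0965  0.304 ]
blue 0 0.78 (192, 192, 213, 214) (array([0.5937, 0.0811]), np.float64(0.91))
blue 0.02 0.78 (192, 192, 213, 214) (array([0.5925, 0.0787]), np.float64(0.88))
blue 0 0.36 (64, 167, 230, 282) (array([0.5937, 0.0811]), np.float64(0.91))
blue 0.02 0.36 (64, 167, 230, 282) (array([0.5925, 0.0787]), np.float64(0.88))
yellow 0 0.97 (159, 191, 181, 214) (array([0.5945, 0.1575]), np.float64(0.91))
yellow 0.02 0.97 (159, 191, 181, 214) (array([0.5933, 0.1538]), np.float64(0.88))
yellow 0 0.25 (377, 247, 393, 252) None
yellow 0.02 0.25 (377, 247, 393, 252) None
green 0 0.82 (193, 235, 217, 258) (array([0.4905, 0.082 ]), np.float64(0.88))
green 0.02 0.82 (193, 235, 217, 258) (array([0.4911, 0.0795]), np.float64(0.85))
red 0 0.96 (162, 237, 184, 259) (array([0.4924, 0.1578]), np.float64(1.03))
red 0.02 0.96 (162, 237, 184, 259) (array([0.4929, 0.1541]), np.float64(1.0))
```

View pics/a6.png

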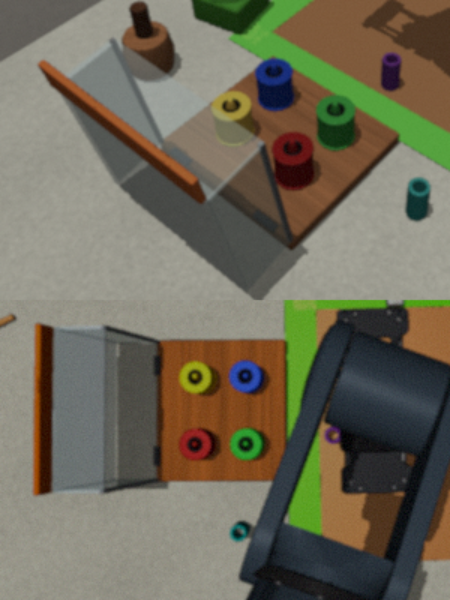

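All four spools are home on their own pins with the cover still open (lip at about (65,222) in the top view). Now to behind the lip.

```bash
python3 -m jog '{"dp":[[457,2,0],[457,2,0],[457,2,0],[457,2,0],[457,2,0],[457,2,0],[457,2,0],[457,2,0],[457,2,0],[457,2,0],[457,2,0],[457,2,0]],"delta_rot":[[0,0,0],[0,0,0],[0,0,0],[0,0,0],[0,0,0],[0,0,0],[0,0,0],[0,0,0],[0,0,0],[0,0,0],[0,0,0],[0,0,0]],"gripper":[-1,-1,-1,-1,-1,-1,-1,-1,-1,-1,-1,-1]}'
python3 -m jog '{"dp":[[0,0,40],[0,0,80],[0,0,95],[0,0,95],[0,0,95]],"delta_rot":[[0,0,0],[0,0,0],[0,0,0],[0,0,0],[0,0,0]],"gripper":[-1,-1,-1,-1,-1]}'
python3 - <<'E'
from h import *
a=robot.camera("side")[170:400,20:360]; b=robot.camera("top")[150:350,40:340]
cv2.imwrite("pics/a7.png",cv2.resize(a,(680,460))[:,:,::-1])
h=np.array([.2100,.0205]); 
for th in np.arange(1.7,-.01,-.1):
    u=.2075*np.cos(th)-.078*np.sin(th); z=.2075*np.sin(th)+.078*np.cos(th)
    print(round(th,1),"y_tcp",round(.21-u+.0095,3),"z",round(z+.0205,3))
E
```

```text
time: 39.55
position: [0.5452, 0.3596, 0.3054]
tool_rot: [0.707, 0.707, -0.001, 0.0]
ft_force: [-0.7, 0.0, 0.6]
grip_width: 0.0007
grip_force: 0.0
time: 40.05
position: [0.5466, 0.359, 0.2113]
tool_rot: [0.708, 0.706, 0.0, 0.0]
ft_force: [0.6, 0.2, 0.6]
grip_width: 0.0003
grip_force: 0.0
1.7 y_tcp 0.324 z 0.216
1.6 y_tcp 0.304 z 0.226
1.5 y_tcp 0.283 z 0.233
1.4 y_tcp 0.261 z 0.238
1.3 y_tcp 0.239 z 0.241
1.2 y_tcp 0.217 z 0.242
1.1 y_tcp 0.195 z 0.241
1.0 y_tcp 0.173 z 0.237
0.9 y_tcp 0.152 z 0.232
0.8 y_tcp 0.131 z 0.224
0.7 y_tcp 0.111 z 0.214
0.6 y_tcp 0.092 z 0.202
0.5 y_tcp 0.075 z 0.188
0.4 y_tcp 0.059 z 0.173
0.3 y_tcp 0.044 z 0.156
0.2 y_tcp 0.032 z 0.138
0.1 y_tcp 0.021 z 0.119
-0.0 y_tcp 0.012 z 0.098
```

View pics/a7.png

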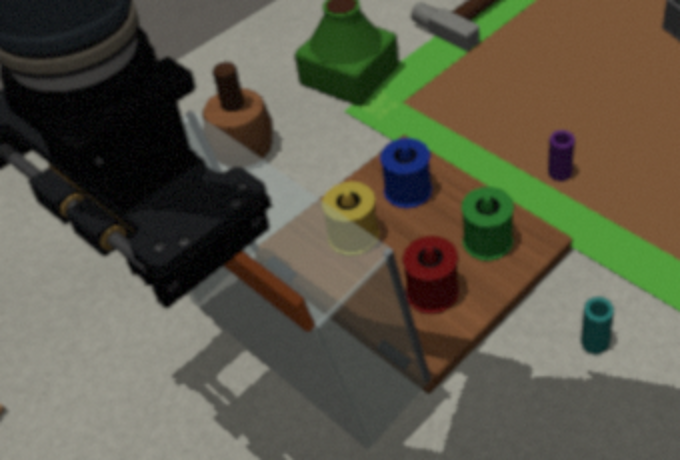

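```bash
python3 -m jog '{"dp":[[-14,0,0],[-26,0,-2],[-37,0,-6],[-46,0,-10],[-55,0,-15],[-65,0,-18],[-76,0,-22],[-76,0,-22]],"delta_rot":[[0,0,0],[0,0,0],[0,0,0],[0,0,0],[0,0,0],[0,0,0],[0,0,0],[0,0,0]],"gripper":[-1,-1,-1,-1,-1,-1,-1,-1]}'
```

```text
time: 40.95
position: [0.5456, 0.2821, 0.2328]
tool_rot: [0.708, 0.706, -0.001, 0.001]
ft_force: [-0.2, 0.4, -0.9]
grip_width: 0.0002
grip_force: 0.0
```

```bash
python3 -m jog '{"dp":[[-11,0,-3],[-21,0,-5],[-32,0,-7],[-43,0,-8],[-54,0,-9],[-65,0,-9],[-76,0,-9],[-87,0,-8]],"delta_rot":[[0,0,0],[0,0,0],[0,0,0],[0,0,0],[0,0,0],[0,0,0],[0,0,0],[0,0,0]],"gripper":[-1,-1,-1,-1,-1,-1,-1,-1]}'
python3 - <<'E'
from h import *
a=robot.camera("side")[150:400,20:400]
cv2.imwrite("pics/a8.png",cv2.resize(a,(684,450))[:,:,::-1])
E
```

```text
time: 41.75
position: [0.5456, 0.1962, 0.2407]
tool_rot: [0.707, 0.707, 0.0, 0.0]
ft_force: [-0.0, 2.3, -0.3]
grip_width: 0.0004
grip_force: 0.8
```

View pics/a8.png

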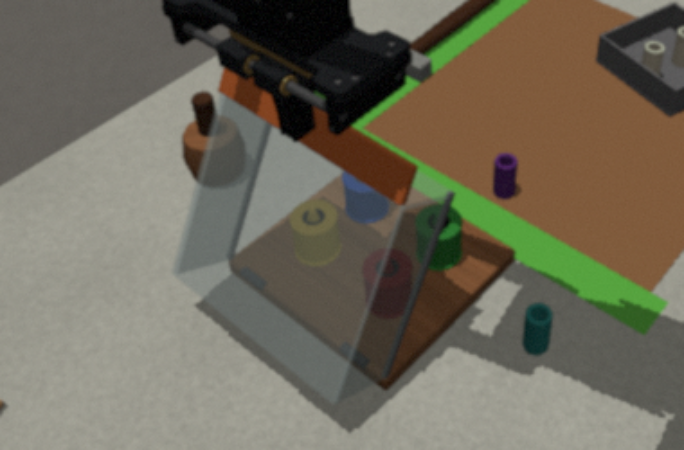

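The cover follows the finger (lip at about (310,145) in the crop), and both cores stand in the tray. Continuing along the arc.

```bash
python3 -m jog '{"dp":[[-12,0,2],[-23,0,4],[-34,0,6],[-44,0,9],[-55,0,13],[-65,0,17],[-75,0,22],[-85,0,27],[-95,0,33],[-104,0,39],[-113,0,46],[-121,0,53]],"delta_rot":[[0,0,0],[0,0,0],[0,0,0],[0,0,0],[0,0,0],[0,0,0],[0,0,0],[0,0,0],[0,0,0],[0,0,0],[0,0,0],[0,0,0]],"gripper":[-1,-1,-1,-1,-1,-1,-1,-1,-1,-1,-1,-1]}'
```

```text
time: 43.0
position: [0.5453, 0.0754, 0.1869]
tool_rot: [0.707, 0.707, -0.0, -0.0]
ft_force: [-0.8, 0.4, 0.1]
grip_width: 0.0002
grip_force: 0.4
```

```bash
python3 -m jog '{"dp":[[-8,0,7],[-16,0,14],[-24,0,22],[-31,0,31],[-37,0,40],[-43,0,49],[-49,0,58],[-54,0,68],[-58,0,76],[-61,0,83],[-63,0,89],[-63,0,91]],"delta_rot":[[0,0,0],[0,0,0],[0,0,0],[0,0,0],[0,0,0],[0,0,0],[0,0,0],[0,0,0],[0,0,0],[0,0,0],[0,0,0],[0,0,0]],"gripper":[-1,-1,-1,-1,-1,-1,-1,-1,-1,-1,-1,-1]}'
python3 -m jog '{"dp":[[0,0,1],[0,0,2],[0,0,3],[0,0,3],[0,0,3]],"delta_rot":[[0,0,0],[0,0,0],[0,0,0],[0,0,0],[0,0,0]],"gripper":[-1,-1,-1,-1,-1]}'
```

```text
time: 44.2
position: [0.5453, 0.0132, 0.0986]
tool_rot: [0.707, 0.707, 0.0, -0.0]
ft_force: [-6.1, 0.4, 30.8]
grip_width: 0.0006
grip_force: 15.4
time: 44.7
position: [0.5454, 0.0132, 0.0985]
tool_rot: [0.707, 0.707, 0.0, 0.001]
ft_force: [-8.8, 1.4, 35.3]
grip_width: -0.0
grip_force: 17.7
```

```bash
python3 -m jog '{"dp":[[0,0,-20],[0,0,-60],[0,0,-100],[0,0,-140],[-200,0,-140],[-200,0,-140],[-200,0,-140],[-200,0,-140],[-200,0,-140],[-200,0,-140],[-200,0,-140]],"delta_rot":[[0,0,0],[0,0,0],[0,0,0],[0,0,0],[0,0,0],[0,0,0],[0,0,0],[0,0,0],[0,0,0],[0,0,0],[0,0,0]],"gripper":[-1,-1,-1,-1,-1,-1,-1,-1,-1,-1,-1]}'
python3 - <<'E'
from h import *
cv2.imwrite("pics/a9.png",np.vstack([robot.camera("side")[130:420],robot.camera("top")[90:320]])[:,:,::-1])
# closed lip mid predicted pixel in both cameras
d=np.array([np.cos(1.5523),np.sin(1.5523)]); c=np.array([.5434,.1151]); p=c+d*(.095-.2075)
e=np.array([-d[1],d[0]])*.109; X=[[*(p+s*e+d*t),.0985] for s in(-1,1) for t in(-.0175,.0175)]
for k in("side","top"): print(k,P(X,k).round(0).tolist())
E
```

```text
time: 45.8
position: [0.5447, -0.1857, 0.2332]
tool_rot: [0.707, 0.707, 0.0, -0.001]
ft_force: [-0.3, 0.2, 0.9]
grip_width: 0.0001
grip_force: 0.0
side [[233.0, 198.0], [221.0, 207.0], [322.0, 247.0], [311.0, 258.0]]
top [[244.0, 172.0], [228.0, 172.0], [245.0, 273.0], [229.0, 273.0]]
```

View pics/a9.png

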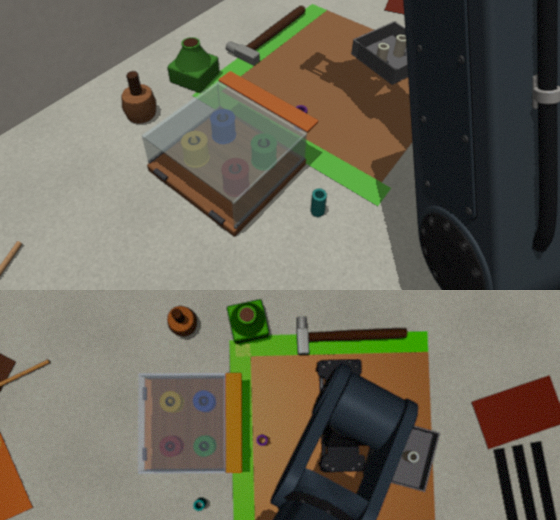

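The cover is fully closed: the lip sits within about 4 px of its predicted closed position in both views. All spools are under it, both cores are in the tray, and the bystanders are unmoved.

```bash
python3 -c "
from rig import robot
print(robot.hand_in())"
```

```text
the job is handed in; nothing more can be done
None
```

Job handed in, with no verdict returned: the cameras showed all four spools home on their own colours, both empty cores in the tray, the cover closed gently, and the glue tin, hammer and mallet where they stood.

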